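# Turn the decorating wheel to face the beast jar to the marker

## Task

Gently turn the potter's decorating wheel by pushing sideways on its arms with a closed fingertip, until the blue snout of the clay beast standing on it points straight at the red marker. Touch only the arms of the wheel: do not touch or lift the beast, do not touch the round head of the wheel or move the marker, and leave the things around it alone. Finish clear of everything, with the beast still standing in the middle of the wheel.

Things in the scene. Friction and masses are not known exactly. Their poses are not given: they have to be found in the camera images.
- stand: Heavy dark round foot of the decorating wheel, 150 mm across and 12 mm high, fixed, upright; on it turns the round grey metal head (180 mm across, 14 mm thick, top 68 mm above the table, turns with the arms; not to be touched). Origin on the table, on the wheel's vertical axis.
- wheel: Turning part of the wheel: four steel arms, 12 mm thick, rising from the head's rim and then level, centre line 100 mm above the table from 108 to 150 mm from the axis, each ending in a black 20 mm ball. Origin on the table, on the wheel's axis, z up; arms along its own +x, +y, -x and -y. Turns either way, no stop, friction about 0.12 N m (1 N at the arm), stays where left.
- beast: Loose grey clay jar in the shape of a beast, about 0.4 kg, on four short legs in the middle of the round head; about 77 mm across the belly, 78 mm tall, turns with the wheel. Origin on the axis of its belly, at the soles of its feet; its +x axis points out through its blue snout, whose front is 63 mm from the origin, 46 mm above its soles. Thin tail on the other side. Not to be touched.
- marker_top (a point): Centre of the red ball (20 mm) on top of the red marker post, 60 mm above the table and 185 mm from the wheel's axis, on a flat bar that reaches out from the foot under the arms (bar 14 mm wide, top 20 mm above the table). Stays put unless pushed (about 3 N); may stand anywhere round the wheel.
- brush_pot: Loose steel pot of brushes, 72 mm across, about 170 mm tall with the brushes; origin under its centre. Leave alone.
- glaze_jar: Loose glaze jar with blue cap, 60 mm across, 85 mm tall; origin under its centre. Leave alone.
- mug: Loose terracotta mug, 76 mm across, 90 mm tall, handle on its +y side; origin under its centre. Leave alone.
- test_tile: Loose glazed test tile, 60 x 60 x 12 mm, lying flat; origin under its centre. Leave alone.

How it is judged:
On the way:
1. a finger pushes an arm of the wheel (contact force between the fingers and wheel above 0.3 N), for 0.05 s.
At the end, for the whole second after the job is handed in: The line out through the beast's snout passes within 18 mm of the centre of the red marker (about 5.5 degrees), snout side; the beast stands upright on the wheel, within 15 mm of the wheel's axis; wheel and beast are at rest (y of marker_top in the frame of beast between -0.018 and 0.018 m and x of marker_top in the frame of beast above 0.1 m and horizontal distance between beast and stand below 0.015 m and height (world z) of beast between 0.064 and 0.072 m and angle between beast's own z axis and vertical below 0.06 rad and angular speed of wheel below 0.05 rad/s and linear speed of beast below 0.01 m/s); the robot touches nothing.
It fails at once if the robot touches the beast or the round head of the wheel (contact force between any of the fingers, the arm and beast above 0.5 N or contact force between any of the fingers, the arm and wheel_c0 above 0.5 N).
It fails at once if the beast is lifted or tipped or slides off the middle (height (world z) of beast above 0.075 m or angle between beast's own z axis and vertical above 0.15 rad or horizontal distance between beast and stand above 0.02 m).
It fails at once if an arm is pinched or struck hard (over 25 N) (contact force between the fingers and wheel above 25 N).
It fails at once if the marker is moved more than 8 mm (distance of marker_top from where it was at the start of the episode above 0.008 m).
It fails at once if a bystander is moved more than 15 mm (distance of any of brush_pot, glaze_jar, mug, test_tile from where it was at the start of the episode above 0.015 m).
It also fails if it takes over 54 s, if anything falls off the work surface, if the arm or the gripper's body presses on something with over 40 N, if the wrist force passes 120 N, or if a joint passes its speed limit or range.

## Robot

A 7-joint arm with a two-finger parallel gripper is mounted at the origin on the work surface. World frame = base frame: x ahead of the robot, y to its left, z up, the work surface at z = 0. Lengths are in m, angles in rad, forces in N, time in s.
With the tool pointing down it reaches from about 0.425 to 0.925 m from the base axis. Payload 6.8 kg.
Tool frame: the origin (TCP) lies at the very end of the fingers, on their centre line; the grasp point (between the pads) lies behind it (env.tcp_to_grasp is the z of the grasp point in the tool frame, in m); z points along the fingers, y is the direction in which the jaws open and shut (so a half turn about z gives the same grasp; the last joint's range is limited). The gripper opens to 85 mm and grips with 20 to 120 N. Pads are 22 mm wide; open, the fingers measure 114 mm over their backs; the gripper's body (76 mm by 85 mm) begins 54 mm behind the grasp point. The pads swing forward as they close: fully open they stand 13 mm farther back than shut.
Start: joints at [1.072, 0.477, 0.022, 1.555, -0.011, 1.109, -0.083], TCP at [0.257, -0.624, 0.199] pointing down, gripper open.
Joint ranges: [-2.96, 2.96], [-0.34, 2.1], [-1.41, 1.46], [0.24, 2.44], [-1.37, 4.51], [0.17, 1.92], [-2.96, 2.96]. Speed limits (rad/s): [2.39, 2.39, 3.14, 3.14, 3.14, 3.14, 3.14].

## Interface

Orientations are given as a unit quaternion [x, y, z, w].
In Python, from plant import env, cams gives the robot as it stands.
- The arm moves only by the tool move_arm, never from a script. Its argument "moves" is text: rows parted by semicolons, each of 7 numbers parted by spaces: the turn, a rotation vector about the tool's x, y, z in rad, then the shift along the tool's x, y, z in m, then the finger opening in m, from 0 to 0.0854. A call has 1 to 10 rows; each row is the pose to reach, as a shift and turn from the pose measured when the call began, along the tool's axes at that moment; what a row does not reach only later rows make up. A row lasts 1/10 s, in which the tool goes at most 50 mm and 8.59 degrees, less where a joint would pass 70% of its speed; a pose out of reach is approached as far as the arm can. A call with a gripper value outside its range is refused whole. The fingers move at their own pace and stop on an object; "grip_force" is the grip in N (left out, the last holds). Time passes only in rows, so rows that repeat a pose let the fingers close. It gives the time, the measured TCP pose, the force and the opening at its end, in the units of the state.
- env.state(): the state, without advancing time (a new reading comes with each control period).
- cams.get_image(name): name is "scene" or "top" or "wrist"; returns the picture (384x512x3 uint8, red, green, blue); there is no depth.
- cams.camera_params(name): a dict with "K" (3x3 intrinsics, pixels), "R" (3x3) and "t" (3): a world point X has camera coordinates R X + t; the wrist camera has in their place "mount" (4x4, takes a point from camera to tool coordinates, whose origin is the TCP and whose axes are the flange's). Camera axes: x right, y down, z forward; pixel columns grow to the right and rows downward; lengths in m; the calibration is good to about 2 mm. A picture is of the moment at which its call begins: read the wrist's pose just before it. camera_params takes no time and is no camera call.
- env.finish_job(): hands the job in, once; it reports no verdict.
The state is a dict: "time_s": time; "joint_positions": joint angles; "dq": joint speeds; "effort": joint torques, N m; "position": TCP position; "eef_rot": TCP orientation; "wrist_force": force on the tool from outside, world axes, zero at the start; "torque": the same for the moment, N m; "gripper_width": opening from 0.0 (shut) to 1.0 (fully open).
Only numpy, scipy, OpenCV 4.12 (cv2) and the standard library are available. Lean on these libraries where they do the work, as an engineer would, in place of code of your own. Each camera call takes 0.05 s, during which the arm holds its last target. There are 200 camera calls.

## Working session

There is one attempt and no reset: what is moved stays moved. The work goes in short steps, Python scripts to look and compute and a tool call to move; the robot and the scene stay as the last step left them, time stands still between calls to the robot, and variables do not carry over. Pictures are saved under pics/ and viewed, about 8 in all and at most 12, crops included, and the job is handed in when it is done.

Besides the shell and the picture viewer there is one more tool, called after "Request:" by a JSON object that holds its "op" and its "data", one argument or row to a line. move_arm: Moves the arm, as the interface text tells. Its arguments: {"type":"object","properties":{"moves":{"type":"string"},"grip_force":{"type":"number"}},"required":["moves"]}

```bash
mkdir -p pics; python3 - <<'E'
from plant import env, cams
import cv2
for n in ("top","scene"):
    im=cams.get_image(n); cv2.imwrite(f"pics/{n}0.png",cv2.resize(im[:,:,::-1],(800,600),interpolation=cv2.INTER_CUBIC))
    p=cams.camera_params(n); print(n,p)
print(env.state())
E
```

```text
top {'K': array([[424.8380711 ,   0.        , 257.44573773],
       [  0.        , 424.8380711 , 191.05360444],
       [  0.        ,   0.        ,   1.        ]]), 'R': array([[-0.00930824, -0.99991678, -0.00893214],
       [-0.99234936,  0.01033679, -0.12302801],
       [ 0.12311011,  0.00771863, -0.992363  ]]), 't': array([0.02647526, 0.58576906, 1.1514211 ])}
scene {'K': array([[445.45228451,   0.        , 248.79531175],
       [  0.        , 445.45228451, 197.24789741],
       [  0.        ,   0.        ,   1.        ]]), 'R': array([[-0.42197861,  0.90635209, -0.02144626],
       [ 0.49045028,  0.20832038, -0.84620396],
       [-0.76249104, -0.3675983 , -0.53242738]]), 't': array([ 0.24798553, -0.21359796,  1.52742776])}
{'time_s': 0.1, 'joint_positions': array([ 1.07192821,  0.4777379 ,  0.02231139,  1.55632136, -0.01152033,
        1.10927753, -0.08311702]), 'dq': array([ 0.00058913, -0.00185473,  0.00231565, -0.00342737, -0.00075244,
        0.00048996, -0.00149175]), 'effort': array([ 5.01756746e-03, -5.97754455e+01,  1.61438048e+00, -2.81954437e+01,
        1.29136280e-02,  5.09065198e-03, -3.28168323e-05]), 'position': array([ 0.25690366, -0.62358805,  0.19822182]), 'eef_rot': array([ 9.80970720e-01,  1.94154043e-01, -1.98511907e-04, -7.83743484e-04]), 'wrist_force': array([-0.35886686, -0.04753742, -0.16646023]), 'torque': array([0.03613019, 0.09789182, 0.04909602]), 'gripper_width': 1.0036580499708945}
```

View pics/top0.png

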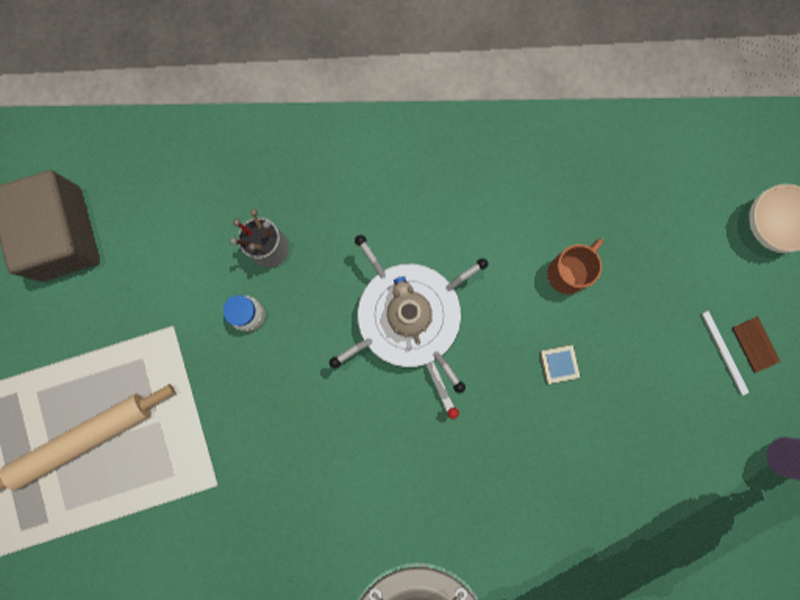

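View pics/scene0.png

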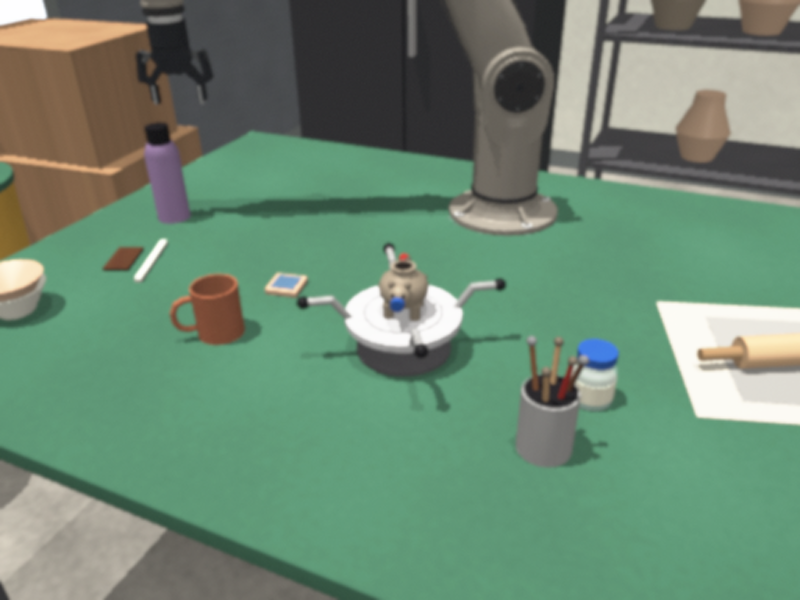

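The top view shows (800x600 pixels) the balls at (360,240), (482,264), (460,387) and (335,362), the snout at (400,282) and the marker ball at (453,413). The turn needed is about half a revolution.

```bash
cat > h.py <<'E'
import numpy as np, cv2
from plant import env, cams
from scipy.spatial.transform import Rotation as R
def back(uv,z,name="top"):
    p=cams.camera_params(name); d=p["R"].T@np.linalg.solve(p["K"],[uv[0],uv[1],1]); c=-p["R"].T@p["t"]
    return (c+d*(z-c[2])/d[2])
def blob(mask,lo=3):
    n,l,s,c=cv2.connectedComponentsWithStats(mask.astype(np.uint8))
    return [tuple(c[i])+(s[i,4],) for i in range(1,n) if s[i,4]>=lo]
def look(C=None,verbose=True):
    im=cams.get_image("top").astype(int); r,g,b=im[...,0],im[...,1],im[...,2]
    roi=np.zeros(r.shape,bool); roi[135:280,200:325]=1
    red=blob((r>120)&(g<70)&(b<70)&roi); blu=blob((b>110)&(r<90)&(b>g+40)&roi); blk=blob((r<40)&(g<40)&(b<40)&roi,8)
    o={"red":[(back(c,.06)[:2].round(4),c[2]) for c in red],"blue":[(back(c,.114)[:2].round(4),c[2]) for c in blu],"black":[(back(c,.10)[:2].round(4),c[2]) for c in blk]}
    return im,o
def rel(P,yaw=None):
    "world points -> tool shift now"
    s=env.state(); Q=R.from_quat(s["eef_rot"]); return Q.inv().apply(np.array(P)-s["position"]).round(3)
E
python3 - <<'E'
from h import *
im,o=look()
for k,v in o.items(): print(k,v)
for n,uv,z in [("stand?",(409.5,315),.068),("pot",(265,250),.0),("jar",(242,310),.085),("mug",(578,266),.09),("tile",(561,365),.012)]:
    print(n,back((uv[0]*.64,uv[1]*.64),z).round(3))
print(R.from_quat(env.state()["eef_rot"]).as_matrix().round(3), env.tcp_to_grasp)
E
```

```text
red [(array([ 0.3853, -0.0642]), np.int32(36))]
blue [(array([0.6094, 0.0251]), np.int32(16))]
black [(array([0.6808, 0.0961]), np.int32(15)), (array([ 0.6373, -0.1157]), np.int32(18)), (array([0.4714, 0.1362]), np.int32(23)), (array([ 0.4283, -0.0723]), np.int32(22))]
stand? [0.553 0.008 0.068]
pot [0.684 0.276 0.   ]
jar [0.563 0.295 0.085]
mug [ 0.632 -0.281  0.09 ]
tile [ 0.465 -0.264  0.012]
[[ 0.925  0.381 -0.001]
 [ 0.381 -0.925  0.001]
 [-0.    -0.001 -1.   ]] -0.0187
```

Axis ≈ (0.5545, 0.0111), ball radius 0.152 and marker radius 0.185, matching the given sizes. The snout is at 14.3°, the marker at -156.0° and the arms at about 33.6° + 90°k. I'll push the arm at -56.5° counterclockwise by about 190°, because that side is reached without crossing the beast.

Request:
{"op": "move_arm", "data": {
  "moves": "0 0 0 0.04 -0.028 0 0; 0 0 0 0.08 -0.055 0 0; 0 0 0 0.12 -0.083 0 0; 0 0 0 0.16 -0.111 0 0; 0 0 0 0.2 -0.139 0 0; 0 0 0 0.24 -0.166 0 0; 0 0 0 0.28 -0.194 0 0; 0 0 0 0.32 -0.222 0 0; 0 0 0 0.36 -0.249 0 0; 0 0 0 0.4 -0.277 0 0",
  "grip_force": 20
}}

```text
time_s: 1.15
position: [0.5219, -0.2135, 0.1987]
eef_rot: [0.981, 0.194, -0.0, -0.001]
wrist_force: [1.5, -0.5, -0.0]
gripper_width: -0.0
```

Request:
{"op": "move_arm", "data": {
  "moves": "0 0 0 0.03 -0.021 0 0; 0 0 0 0.06 -0.042 0 0; 0 0 0 0.09 -0.063 0 0; 0 0 0 0.1 -0.07 0 0; 0 0 0 0.1 -0.07 0 0; 0 0 0 0.1 -0.07 0 0"
}}

```text
time_s: 1.75
position: [0.5869, -0.1122, 0.1984]
eef_rot: [0.981, 0.193, -0.001, -0.0]
wrist_force: [-0.7, -0.4, 0.4]
gripper_width: -0.003
```

```bash
python3 - <<'E'
from h import *
s=env.state(); print(s["time_s"],s["position"],s["gripper_width"],s["wrist_force"],s["joint_positions"].round(2)); print(R.from_quat(s["eef_rot"]).as_matrix().round(3)); print(rel([[.588,-.1125,.086]]))
E
```

```text
1.75 [ 0.58688999 -0.11218419  0.19838371] -0.0025721986928741733 [-0.67423557 -0.41964027  0.3656387 ] [ 0.26  0.36 -0.22  1.73  0.09  1.06 -1.18]
[[ 0.925  0.38  -0.002]
 [ 0.38  -0.925  0.   ]
 [-0.002 -0.001 -1.   ]]
[[0.001 0.001 0.112]]
```

Request:
{"op": "move_arm", "data": {
  "moves": "0 0 0 0 0 0.03 0; 0 0 0 0 0 0.06 0; 0 0 0 0 0 0.09 0; 0 0 0 0 0 0.112 0; 0 0 0 0 0 0.112 0; 0 0 0 0 0 0.112 0"
}}

```text
time_s: 2.35
position: [0.5862, -0.1139, 0.0868]
eef_rot: [0.981, 0.192, -0.001, 0.0]
wrist_force: [0.3, -0.3, -0.2]
gripper_width: -0.003
```

```bash
cat >> h.py <<'E'
C=np.array([.5545,.0111])
def arc(a0,a1,step,r=.128,z=.086):
    "tool shifts along arc, 10 points per call; each block relative to planned start of the block"
    Q=R.from_quat(env.state()["eef_rot"]); a=np.arange(a0,a1+step*.5,step); p=lambda t:np.r_[C+r*np.array([np.cos(np.radians(t)),np.sin(np.radians(t))]),z]
    st=env.state()["position"]
    for i in range(0,len(a),10):
        print("to",a[min(i+9,len(a)-1)]); print("; ".join("0 0 0 %.3f %.3f %.3f 0"%tuple(Q.inv().apply(p(t)-st)) for t in a[i:i+10])); st=p(a[min(i+9,len(a)-1)])
E
python3 - <<'E'
from h import *
s=env.state(); print(s["position"],s["wrist_force"])
d=s["position"][:2]-C; print(np.hypot(*d),np.degrees(np.arctan2(d[1],d[0])))
arc(-73,-55,2); 
E
```

```text
[ 0.58620344 -0.11393428  0.08676488] [ 0.27532132 -0.28446877 -0.17006704]
0.1289910048985549 -75.77204999362563
to -55.0
0 0 0 0.006 -0.000 0.001 0; 0 0 0 0.011 0.000 0.001 0; 0 0 0 0.015 0.000 0.001 0; 0 0 0 0.020 0.000 0.001 0; 0 0 0 0.024 0.000 0.001 0; 0 0 0 0.029 -0.000 0.001 0; 0 0 0 0.033 -0.001 0.001 0; 0 0 0 0.037 -0.001 0.001 0; 0 0 0 0.042 -0.002 0.001 0; 0 0 0 0.046 -0.003 0.001 0
```

Request:
{"op": "move_arm", "data": {
  "moves": "0 0 0 0.006 0 0.001 0; 0 0 0 0.011 0 0.001 0; 0 0 0 0.015 0 0.001 0; 0 0 0 0.02 0 0.001 0; 0 0 0 0.024 0 0.001 0; 0 0 0 0.029 0 0.001 0; 0 0 0 0.033 -0.001 0.001 0; 0 0 0 0.037 -0.001 0.001 0; 0 0 0 0.042 -0.002 0.001 0; 0 0 0 0.046 -0.003 0.001 0"
}}

```text
time_s: 3.35
position: [0.628, -0.0935, 0.0857]
eef_rot: [0.981, 0.192, -0.001, 0.0]
wrist_force: [-0.5, -0.7, -0.1]
gripper_width: 0.0
```

```bash
python3 - <<'E'
from h import *
s=env.state(); print(s["time_s"],s["position"],s["wrist_force"])
im,o=look(); cv2.imwrite("pics/a.png",cv2.resize(im[110:270,190:350,::-1].astype(np.uint8),(600,600)))
for k,v in o.items(): print(k,v)
arc(-52,98,3)
E
```

```text
3.35 [ 0.62803748 -0.09352725  0.08565728] [-0.48195157 -0.73660033 -0.06123204]
red [(array([ 0.3851, -0.0645]), np.int32(35))]
blue [(array([0.6099, 0.0245]), np.int32(11))]
black [(array([ 0.6656, -0.0722]), np.int32(135)), (array([0.6811, 0.093 ]), np.int32(15)), (array([0.4712, 0.1359]), np.int32(19)), (array([ 0.428 , -0.0716]), np.int32(19))]
to -25.0
0 0 0 0.006 -0.001 -0.000 0; 0 0 0 0.012 -0.003 -0.000 0; 0 0 0 0.018 -0.005 -0.000 0; 0 0 0 0.024 -0.008 -0.000 0; 0 0 0 0.030 -0.011 -0.000 0; 0 0 0 0.036 -0.014 -0.000 0; 0 0 0 0.042 -0.018 -0.000 0; 0 0 0 0.047 -0.022 -0.000 0; 0 0 0 0.053 -0.026 -0.000 0; 0 0 0 0.058 -0.030 -0.000 0
to 5.0
0 0 0 0.005 -0.005 -0.000 0; 0 0 0 0.009 -0.010 -0.000 0; 0 0 0 0.014 -0.015 -0.000 0; 0 0 0 0.018 -0.020 -0.000 0; 0 0 0 0.021 -0.026 -0.000 0; 0 0 0 0.025 -0.031 -0.000 0; 0 0 0 0.028 -0.037 -0.000 0; 0 0 0 0.031 -0.043 -0.000 0; 0 0 0 0.033 -0.050 -0.000 0; 0 0 0 0.035 -0.056 -0.000 0
to 35.0
0 0 0 0.002 -0.006 0.000 0; 0 0 0 0.003 -0.013 0.000 0; 0 0 0 0.004 -0.020 0.000 0; 0 0 0 0.005 -0.026 0.000 0; 0 0 0 0.006 -0.033 0.000 0; 0 0 0 0.006 -0.040 0.000 0; 0 0 0 0.005 -0.046 0.000 0; 0 0 0 0.005 -0.053 0.000 0; 0 0 0 0.004 -0.060 0.000 0; 0 0 0 0.003 -0.066 0.000 0
to 65.0
0 0 0 -0.002 -0.006 0.000 0; 0 0 0 -0.004 -0.013 0.000 0; 0 0 0 -0.006 -0.019 0.000 0; 0 0 0 -0.009 -0.025 0.000 0; 0 0 0 -0.012 -0.031 0.000 0; 0 0 0 -0.015 -0.037 0.000 0; 0 0 0 -0.018 -0.043 0.000 0; 0 0 0 -0.022 -0.048 0.000 0; 0 0 0 -0.026 -0.054 0.000 0; 0 0 0 -0.031 -0.059 0.000 0
to 95.0
0 0 0 -0.005 -0.005 0.000 0; 0 0 0 -0.010 -0.009 0.000 0; 0 0 0 -0.015 -0.014 0.000 0; 0 0 0 -0.020 -0.018 0.000 0; 0 0 0 -0.026 -0.021 0.000 0; 0 0 0 -0.031 -0.025 0.000 0; 0 0 0 -0.037 -0.028 0.000 0; 0 0 0 -0.043 -0.031 0.000 0; 0 0 0 -0.050 -0.033 0.000 0; 0 0 0 -0.056 -0.035 0.000 0
to 98.0
0 0 0 -0.006 -0.002 0.000 0
```

View pics/a.png

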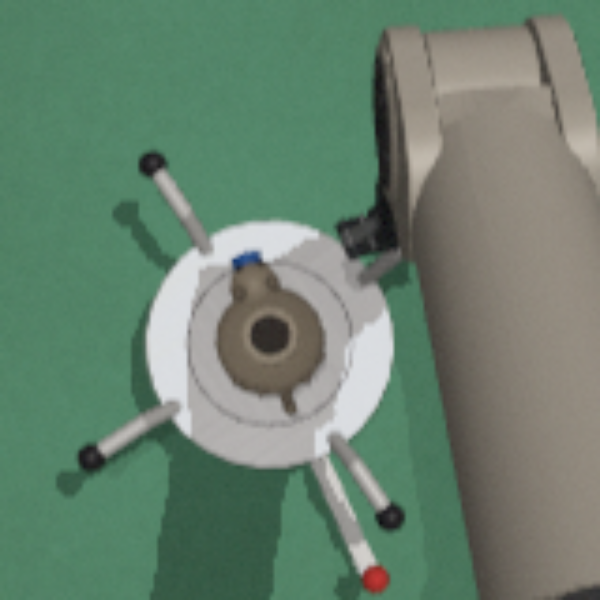

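The top view shows the gripper at crop pixels (365,235), by the arm at (375,268), but the wheel looks unmoved even though the tip should overlap the arm. I'll check from the scene camera before going on.

```bash
python3 - <<'E'
from h import *
def pr(P,n):
    p=cams.camera_params(n); c=p["R"]@np.array(P)+p["t"]; q=p["K"]@c; return q[:2]/q[2]
T=env.state()["position"]
im=cams.get_image("scene"); x0,y0=180,90
k=5; c=cv2.resize(im[y0:y0+120,x0:x0+160,::-1],None,fx=k,fy=k,interpolation=cv2.INTER_CUBIC)
B=np.r_[C+.15*np.array([np.cos(np.radians(-56.6)),np.sin(np.radians(-56.6))]),.1]
u=(pr(T,"scene")-[x0,y0])*k; w=(pr(B,"scene")-[x0,y0])*k; print("tip",u,"ball",w)
t=(pr(T,"top")-[190,110])*600/160; print("tip in a.png",t)
cv2.circle(c,tuple(int(v) for v in u),4,(0,0,255),1); cv2.circle(c,tuple(int(v) for v in w),4,(255,0,255),1)
cv2.imwrite("pics/b.png",c)
E
```

```text
tip [122.11257324 542.30036192] ball [ 70.68694736 515.61526586]
tip in a.png [409.99511683 234.91380452]
```

View pics/b.png

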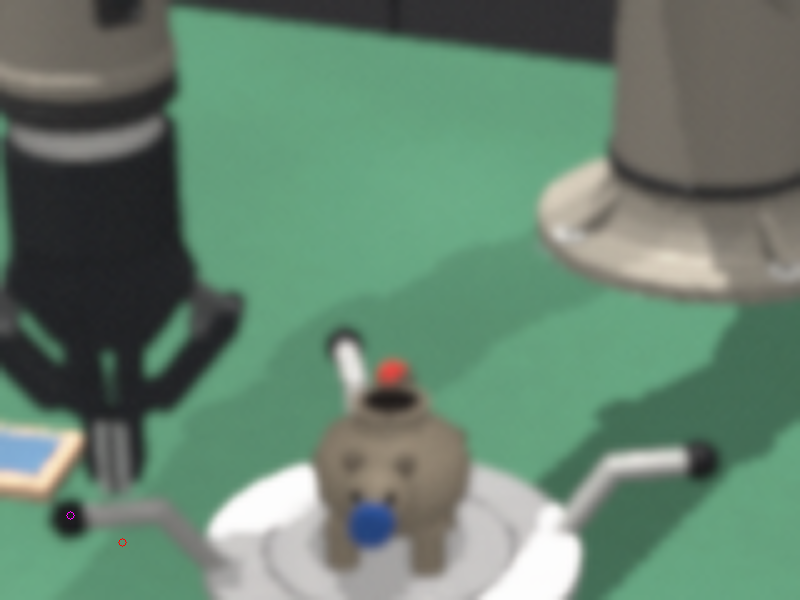

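```bash
python3 - <<'E'
from h import *
def ray(uv,n):
    p=cams.camera_params(n); d=p["R"].T@np.linalg.solve(p["K"],[*uv,1]); return -p["R"].T@p["t"],d/np.linalg.norm(d)
c1,d1=ray((180+215/5,90+315/5),"scene"); c2,d2=ray((190+362/3.75,110+232/3.75),"top")
s=np.linalg.lstsq(np.c_[d1,-d2],c2-c1,rcond=None)[0]; print(c1+d1*s[0],c2+d2*s[1])
S=env.state(); print(S["position"]); Q=R.from_quat(S["eef_rot"]).as_matrix(); print("expected knuckle", S["position"]-Q@np.array([0,.05,.06]))
c,d=ray((180+117/5,90+488/5),"scene"); 
for z in (.086,.1,.11,.115): print(z,c+d*(z-c[2])/d[2])
im=cams.get_image("wrist"); cv2.imwrite("pics/w.png",im[:,:,::-1]); p=cams.camera_params("wrist"); M=np.linalg.inv(p["mount"])
for t in ([0,0,0],[0,0,-.02],[.011,.0,0]): q=p["K"]@(M@[*t,1])[:3]; print(t,q[:2]/q[2])
B=np.r_[C+.15*np.array([np.cos(np.radians(-56.6)),np.sin(np.radians(-56.6))]),.1]
t=Q.T@(B-S["position"]); q=p["K"]@(M@[*t,1])[:3]; print("ball",q[:2]/q[2])
E
```

```text
[ 0.6092387  -0.04726058  0.20316412] [ 0.61110327 -0.05115408  0.20372137]
[ 0.62823044 -0.09305109  0.08568394]
expected knuckle [ 0.60943402 -0.04676059  0.1457163 ]
0.086 [ 0.58703499 -0.1194641   0.086     ]
0.1 [ 0.60700229 -0.10676149  0.1       ]
0.11 [ 0.62126465 -0.09768819  0.11      ]
0.115 [ 0.62839583 -0.09315154  0.115     ]
[0, 0, 0] [255.00512279 228.60042992]
[0, 0, -0.02] [255.064834   243.90352055]
[0.011, 0.0, 0] [255.01272309 211.89026801]
ball [295.20948059 238.93004195]
```

View pics/w.png

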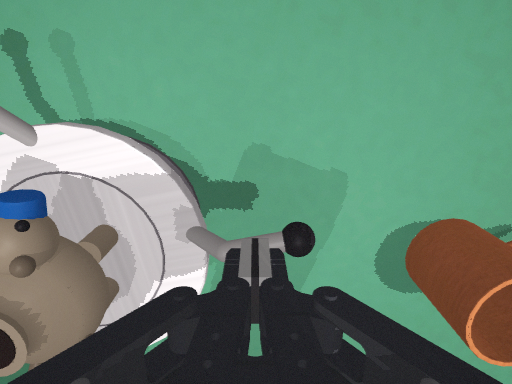

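The scene and top views agree: the real fingertip is about 29 mm behind the stated TCP, at z≈0.115, so it passed over the arm at crop pixel (120,490). The wrist picture also shows the finger above the arm, at (255,240). I'll go back and lower by about 27 mm so the real tip is at about 0.088.

Request:
{"op": "move_arm", "data": {
  "moves": "0 0 0 -0.015 0.002 0 0; 0 0 0 -0.03 0.003 0 0; 0 0 0 -0.048 0.003 0 0; 0 0 0 -0.048 0.003 0 0; 0 0 0 -0.048 0.003 0 0; 0 0 0 -0.048 0.003 0.01 0; 0 0 0 -0.048 0.003 0.02 0; 0 0 0 -0.048 0.003 0.027 0; 0 0 0 -0.048 0.003 0.027 0; 0 0 0 -0.048 0.003 0.027 0"
}}

```text
time_s: 4.5
position: [0.5844, -0.1141, 0.0582]
eef_rot: [0.981, 0.193, -0.002, -0.0]
wrist_force: [0.4, 0.2, 0.2]
gripper_width: -0.002
```

```bash
python3 - <<'E'
from h import *
s=env.state(); print(s["position"],s["wrist_force"])
d=s["position"][:2]-C; print(np.hypot(*d),np.degrees(np.arctan2(d[1],d[0])))
arc(-73,-46,3,z=.059)
E
```

```text
[ 0.58435357 -0.1141234   0.05820359] [0.35179992 0.19949723 0.17189633]
0.12873280199951218 -76.59084552310233
to -46.0
0 0 0 0.008 0.000 -0.001 0; 0 0 0 0.015 0.001 -0.001 0; 0 0 0 0.021 0.001 -0.001 0; 0 0 0 0.028 0.001 -0.001 0; 0 0 0 0.035 -0.000 -0.001 0; 0 0 0 0.041 -0.001 -0.001 0; 0 0 0 0.048 -0.002 -0.001 0; 0 0 0 0.055 -0.004 -0.001 0; 0 0 0 0.061 -0.006 -0.001 0; 0 0 0 0.067 -0.008 -0.001 0
```

Request:
{"op": "move_arm", "data": {
  "moves": "0 0 0 0.005 0 -0.001 0; 0 0 0 0.01 0.001 -0.001 0; 0 0 0 0.014 0.001 -0.001 0; 0 0 0 0.018 0.001 -0.001 0; 0 0 0 0.023 0.001 -0.001 0; 0 0 0 0.028 0.001 -0.001 0; 0 0 0 0.035 0 -0.001 0; 0 0 0 0.041 -0.001 -0.001 0; 0 0 0 0.048 -0.002 -0.001 0; 0 0 0 0.055 -0.004 -0.001 0"
}}

```text
time_s: 5.5
position: [0.6341, -0.0894, 0.0589]
eef_rot: [0.981, 0.193, -0.002, -0.0]
wrist_force: [-1.1, 0.6, 0.0]
gripper_width: 0.001
```

```bash
python3 - <<'E'
from h import *
s=env.state(); print(s["time_s"],s["position"],s["wrist_force"])
im,o=look()
for k,v in o.items(): print(k,[(x,n,np.degrees(np.arctan2(x[1]-C[1],x[0]-C[0])).round(1)) for x,n in v])
d=s["position"][:2]-C; print(np.hypot(*d),np.degrees(np.arctan2(d[1],d[0])))
arc(-49,98,3,z=.059)
E
```

```text
5.5 [ 0.63412459 -0.08936183  0.05892288] [-1.09975895  0.56603142  0.04473038]
red [(array([ 0.3851, -0.0645]), np.int32(35), np.float64(-155.9))]
blue [(array([0.604 , 0.0378]), np.int32(14), np.float64(28.3))]
black [(array([ 0.6644, -0.0648]), np.int32(120), np.float64(-34.6)), (array([0.6561, 0.1235]), np.int32(13), np.float64(47.9)), (array([ 0.6186, -0.0497]), np.int32(11), np.float64(-43.5)), (array([ 0.4516, -0.0999]), np.int32(24), np.float64(-132.8)), (array([0.444 , 0.1136]), np.int32(17), np.float64(137.2)), (array([ 0.3663, -0.1293]), np.int32(34), np.float64(-143.3))]
0.12818991755849585 -51.60016827082994
to -22.0
0 0 0 0.004 -0.001 0.000 0; 0 0 0 0.010 -0.003 0.000 0; 0 0 0 0.016 -0.006 0.000 0; 0 0 0 0.022 -0.009 0.000 0; 0 0 0 0.028 -0.012 0.000 0; 0 0 0 0.034 -0.016 0.000 0; 0 0 0 0.039 -0.020 0.000 0; 0 0 0 0.044 -0.024 0.000 0; 0 0 0 0.050 -0.028 0.000 0; 0 0 0 0.054 -0.033 0.000 0
to 8.0
0 0 0 0.005 -0.005 0.000 0; 0 0 0 0.009 -0.010 0.000 0; 0 0 0 0.013 -0.015 0.000 0; 0 0 0 0.017 -0.021 0.000 0; 0 0 0 0.020 -0.027 0.000 0; 0 0 0 0.023 -0.033 0.000 0; 0 0 0 0.
[... 284 characters left out ...]
 0.003 -0.047 0.000 0; 0 0 0 0.002 -0.053 0.000 0; 0 0 0 0.001 -0.060 0.000 0; 0 0 0 -0.001 -0.066 0.000 0
to 68.0
0 0 0 -0.002 -0.006 0.000 0; 0 0 0 -0.004 -0.013 0.000 0; 0 0 0 -0.007 -0.019 0.000 0; 0 0 0 -0.010 -0.025 0.000 0; 0 0 0 -0.013 -0.031 0.000 0; 0 0 0 -0.017 -0.036 0.000 0; 0 0 0 -0.021 -0.042 0.000 0; 0 0 0 -0.025 -0.047 0.000 0; 0 0 0 -0.029 -0.052 0.000 0; 0 0 0 -0.034 -0.057 0.000 0
to 98.0
0 0 0 -0.005 -0.005 0.000 0; 0 0 0 -0.010 -0.009 0.000 0; 0 0 0 -0.015 -0.013 0.000 0; 0 0 0 -0.021 -0.017 0.000 0; 0 0 0 -0.027 -0.020 0.000 0; 0 0 0 -0.033 -0.023 0.000 0; 0 0 0 -0.039 -0.026 0.000 0; 0 0 0 -0.045 -0.028 0.000 0; 0 0 0 -0.051 -0.031 0.000 0; 0 0 0 -0.058 -0.032 0.000 0
```

The wheel has turned 14° with about 1.2 N on the finger. Continuing the stroke.

Request:
{"op": "move_arm", "data": {
  "moves": "0 0 0 0.005 -0.001 0 0; 0 0 0 0.01 -0.003 0 0; 0 0 0 0.016 -0.006 0 0; 0 0 0 0.022 -0.009 0 0; 0 0 0 0.028 -0.012 0 0; 0 0 0 0.034 -0.016 0 0; 0 0 0 0.039 -0.02 0 0; 0 0 0 0.044 -0.024 0 0; 0 0 0 0.05 -0.028 0 0; 0 0 0 0.054 -0.033 0 0"
}}

```text
time_s: 6.55
position: [0.6734, -0.0365, 0.0591]
eef_rot: [0.981, 0.193, -0.001, -0.0]
wrist_force: [-1.0, -1.0, 0.4]
gripper_width: -0.001
```

Request:
{"op": "move_arm", "data": {
  "moves": "0 0 0 0.005 -0.005 0 0; 0 0 0 0.009 -0.01 0 0; 0 0 0 0.013 -0.015 0 0; 0 0 0 0.017 -0.021 0 0; 0 0 0 0.02 -0.027 0 0; 0 0 0 0.023 -0.033 0 0; 0 0 0 0.026 -0.039 0 0; 0 0 0 0.028 -0.045 0 0; 0 0 0 0.031 -0.051 0 0; 0 0 0 0.032 -0.058 0 0"
}}

```text
time_s: 7.55
position: [0.6813, 0.0298, 0.0592]
eef_rot: [0.981, 0.193, -0.0, -0.0]
wrist_force: [1.0, 0.4, 0.2]
gripper_width: 0.0
```

```bash
cat >> h.py <<'E'
def rep():
    s=env.state(); print(s["time_s"],s["position"].round(4),s["wrist_force"].round(1))
    im,o=look()
    for k,v in o.items(): print(k,[(x.tolist(),int(n),float(np.hypot(*(x-C)).round(3)),float(np.degrees(np.arctan2(x[1]-C[1],x[0]-C[0])).round(1))) for x,n in v])
    d=s["position"][:2]-C; print("tip r,ang",np.hypot(*d).round(4),np.degrees(np.arctan2(d[1],d[0])).round(1))
    return im
E
python3 - <<'E'
from h import *
rep(); arc(8,38,3,z=.059)
E
```

```text
7.55 [0.6813 0.0298 0.0592] [1.  0.4 0.2]
red []
blue [([0.5547, 0.0658], 18, 0.055, 89.8)]
black [([0.6701, 0.077], 8, 0.133, 29.7), ([0.5997, -0.1327], 17, 0.151, -72.6), ([0.5096, 0.1535], 29, 0.149, 107.5), ([0.4325, 0.0179], 19, 0.122, 176.8)]
tip r,ang 0.1281 8.4
to 35.0
0 0 0 -0.001 0.003 0.000 0; 0 0 0 0.001 -0.004 0.000 0; 0 0 0 0.002 -0.010 0.000 0; 0 0 0 0.003 -0.017 0.000 0; 0 0 0 0.003 -0.024 0.000 0; 0 0 0 0.003 -0.030 0.000 0; 0 0 0 0.003 -0.037 0.000 0; 0 0 0 0.002 -0.044 0.000 0; 0 0 0 0.001 -0.050 0.000 0; 0 0 0 0.000 -0.057 0.000 0
to 38.0
0 0 0 -0.002 -0.006 0.000 0
```

Request:
{"op": "move_arm", "data": {
  "moves": "0 0 0 0.001 -0.006 0 0; 0 0 0 0.003 -0.013 0 0; 0 0 0 0.003 -0.02 0 0; 0 0 0 0.004 -0.026 0 0; 0 0 0 0.004 -0.033 0 0; 0 0 0 0.004 -0.04 0 0; 0 0 0 0.003 -0.047 0 0; 0 0 0 0.002 -0.053 0 0; 0 0 0 0.001 -0.06 0 0; 0 0 0 -0.001 -0.066 0 0"
}}

```text
time_s: 8.6
position: [0.6545, 0.0932, 0.0594]
eef_rot: [0.981, 0.194, -0.0, -0.001]
wrist_force: [0.8, -1.1, -1.2]
gripper_width: 0.004
```

Request:
{"op": "move_arm", "data": {
  "moves": "0 0 0 -0.002 -0.006 0 0; 0 0 0 -0.004 -0.013 0 0; 0 0 0 -0.007 -0.019 0 0; 0 0 0 -0.01 -0.025 0 0; 0 0 0 -0.013 -0.031 0 0; 0 0 0 -0.017 -0.036 0 0; 0 0 0 -0.021 -0.042 0 0; 0 0 0 -0.025 -0.047 0 0; 0 0 0 -0.029 -0.052 0 0; 0 0 0 -0.034 -0.057 0 0"
}}

```text
time_s: 9.6
position: [0.601, 0.1332, 0.0596]
eef_rot: [0.981, 0.194, -0.0, -0.001]
wrist_force: [1.1, -0.7, -0.6]
gripper_width: -0.001
```

```bash
python3 - <<'E'
from h import *
rep(); arc(71,118,3,z=.059)
E
```

```text
9.6 [0.601  0.1332 0.0596] [ 1.1 -0.7 -0.6]
red [([0.3854, -0.0645], 35, 0.185, -155.9)]
blue [([0.5044, 0.0314], 3, 0.054, 157.9)]
black [([0.7024, -0.0225], 15, 0.152, -12.8), ([0.5206, -0.1362], 18, 0.151, -103.0)]
tip r,ang 0.1306 69.1
to 98.0
0 0 0 -0.004 0.000 0.001 0; 0 0 0 -0.009 -0.004 0.001 0; 0 0 0 -0.014 -0.008 0.001 0; 0 0 0 -0.020 -0.012 0.001 0; 0 0 0 -0.026 -0.015 0.001 0; 0 0 0 -0.032 -0.018 0.001 0; 0 0 0 -0.038 -0.021 0.001 0; 0 0 0 -0.044 -0.024 0.001 0; 0 0 0 -0.050 -0.026 0.001 0; 0 0 0 -0.057 -0.028 0.001 0
to 119.0
0 0 0 -0.007 -0.002 0.000 0; 0 0 0 -0.013 -0.003 0.000 0; 0 0 0 -0.020 -0.003 0.000 0; 0 0 0 -0.026 -0.004 0.000 0; 0 0 0 -0.033 -0.004 0.000 0; 0 0 0 -0.040 -0.004 0.000 0; 0 0 0 -0.047 -0.003 0.000 0
```

Request:
{"op": "move_arm", "data": {
  "moves": "0 0 0 -0.004 -0.001 0 0; 0 0 0 -0.009 -0.004 0 0; 0 0 0 -0.014 -0.008 0 0; 0 0 0 -0.02 -0.012 0 0; 0 0 0 -0.026 -0.015 0 0; 0 0 0 -0.032 -0.018 0 0; 0 0 0 -0.038 -0.021 0 0; 0 0 0 -0.044 -0.024 0 0; 0 0 0 -0.05 -0.026 0 0; 0 0 0 -0.057 -0.028 0 0"
}}

```text
time_s: 10.65
position: [0.5359, 0.1382, 0.0597]
eef_rot: [0.981, 0.195, -0.001, -0.002]
wrist_force: [2.2, -0.3, -0.2]
gripper_width: -0.0
```

Request:
{"op": "move_arm", "data": {
  "moves": "0 0 0 -0.007 -0.002 0 0; 0 0 0 -0.013 -0.003 0 0; 0 0 0 -0.02 -0.003 0 0; 0 0 0 -0.026 -0.004 0 0; 0 0 0 -0.03 -0.004 0 0; 0 0 0 -0.035 -0.004 0 0; 0 0 0 -0.035 -0.004 0 0"
}}

```text
time_s: 11.35
position: [0.501, 0.1281, 0.0596]
eef_rot: [0.981, 0.195, -0.001, -0.001]
wrist_force: [-0.0, 0.8, -0.6]
gripper_width: -0.0
```

```bash
python3 - <<'E'
from h import *
im=rep(); cv2.imwrite("pics/c.png",cv2.resize(im[110:270,190:350,::-1].astype(np.uint8),(600,600)))
arc(114,130,2,z=.059)
E
```

```text
11.35 [0.501  0.1281 0.0596] [-0.   0.8 -0.6]
red [([0.3851, -0.0645], 35, 0.186, -155.9)]
blue [([0.501, -0.0041], 21, 0.056, -164.1)]
black [([0.6813, 0.0924], 19, 0.151, 32.7), ([0.6349, -0.1166], 19, 0.151, -57.8), ([0.4279, -0.0702], 21, 0.15, -147.3)]
tip r,ang 0.1286 114.6
to 130.0
0 0 0 0.001 0.001 0.001 0; 0 0 0 -0.004 0.001 0.001 0; 0 0 0 -0.008 0.001 0.001 0; 0 0 0 -0.012 0.002 0.001 0; 0 0 0 -0.017 0.002 0.001 0; 0 0 0 -0.021 0.003 0.001 0; 0 0 0 -0.026 0.004 0.001 0; 0 0 0 -0.030 0.005 0.001 0; 0 0 0 -0.034 0.007 0.001 0
```

View pics/c.png

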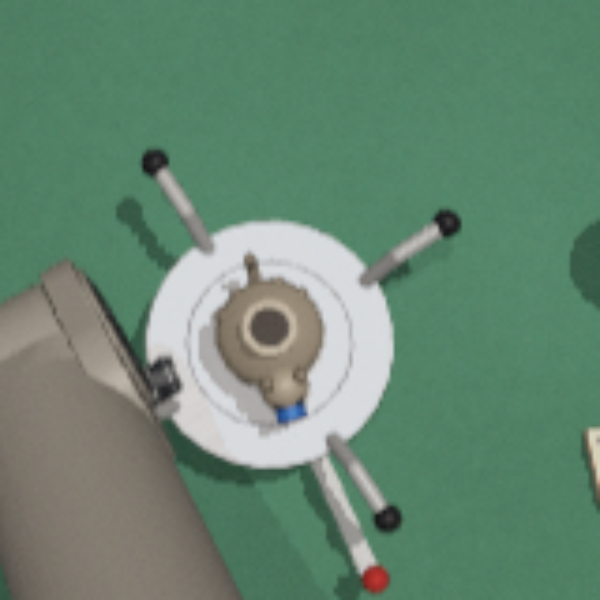

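The top view shows the snout at crop pixel (291,412), pointing about 8 to 10° short of the marker at (375,578). I'll push about 9° more, slowly, then back off and lift.

Request:
{"op": "move_arm", "data": {
  "moves": "0 0 0 -0.004 0 0 0; 0 0 0 -0.008 0 0 0; 0 0 0 -0.012 0.001 0 0; 0 0 0 -0.015 0.001 0 0; 0 0 0 -0.018 0.002 0 0; 0 0 0 -0.02 0.002 0 0; 0 0 0 -0.02 0.002 0 0; 0 0 0 -0.02 0.002 0 0"
}}

```text
time_s: 12.2
position: [0.4833, 0.1188, 0.0595]
eef_rot: [0.981, 0.195, -0.001, -0.001]
wrist_force: [0.1, -0.3, -0.4]
gripper_width: 0.0
```

```bash
python3 - <<'E'
from h import *
rep()
E
```

```text
12.2 [0.4833 0.1188 0.0595] [ 0.1 -0.3 -0.4]
red [([0.3853, -0.0642], 36, 0.185, -156.0)]
blue [([0.5043, -0.0135], 24, 0.056, -153.9)]
black [([0.6659, 0.1136], 10, 0.151, 42.6), ([0.6543, -0.1028], 20, 0.151, -48.8), ([0.4416, -0.0901], 22, 0.152, -138.1)]
tip r,ang 0.1291 123.5
```

Snout -153.9° by direct sight and -157.3° by the arms' turn, against the marker at -156.0°. Backing off and lifting.

Request:
{"op": "move_arm", "data": {
  "moves": "0 0 0 0.006 -0.002 0 0; 0 0 0 0.012 -0.003 0 0; 0 0 0 0.015 -0.003 0 0; 0 0 0 0.015 -0.003 0 0; 0 0 0 0.015 -0.003 -0.03 0; 0 0 0 0.015 -0.003 -0.07 0; 0 0 0 0.015 -0.003 -0.11 0; 0 0 0 0.015 -0.003 -0.15 0; 0 0 0 0.015 -0.003 -0.18 0; 0 0 0 0.015 -0.003 -0.18 0"
}}

```text
time_s: 13.25
position: [0.4992, 0.1278, 0.2441]
eef_rot: [0.981, 0.194, 0.003, -0.002]
wrist_force: [0.0, -0.2, -0.3]
gripper_width: 0.004
```

Request:
{"op": "move_arm", "data": {
  "moves": "0 0 0 -0.02 -0.03 0 0; 0 0 0 -0.04 -0.07 0 0; 0 0 0 -0.06 -0.11 0 0; 0 0 0 -0.08 -0.15 0 0; 0 0 0 -0.09 -0.19 0 0; 0 0 0 -0.1 -0.22 0 0; 0 0 0 -0.1 -0.22 0 0; 0 0 0 -0.1 -0.22 0 0"
}}

```text
time_s: 14.05
position: [0.3224, 0.2928, 0.2435]
eef_rot: [0.981, 0.195, 0.002, -0.001]
wrist_force: [0.4, -0.8, -0.1]
gripper_width: 0.0
```

```bash
python3 - <<'E'
from h import *
im=rep(); cv2.imwrite("pics/d.png",cv2.resize(im[110:270,190:350,::-1].astype(np.uint8),(800,800),interpolation=cv2.INTER_CUBIC)[100:700])
E
```

```text
14.05 [0.3224 0.2928 0.2435] [ 0.4 -0.8 -0.1]
red [([0.3853, -0.0642], 36, 0.185, -156.0)]
blue [([0.5043, -0.0134], 23, 0.056, -154.0)]
black [([0.6679, 0.1112], 15, 0.151, 41.4), ([0.6547, -0.1032], 17, 0.152, -48.8), ([0.4535, 0.1243], 18, 0.152, 131.7), ([0.4416, -0.09], 23, 0.152, -138.2)]
tip r,ang 0.365 129.5
```

View pics/d.png

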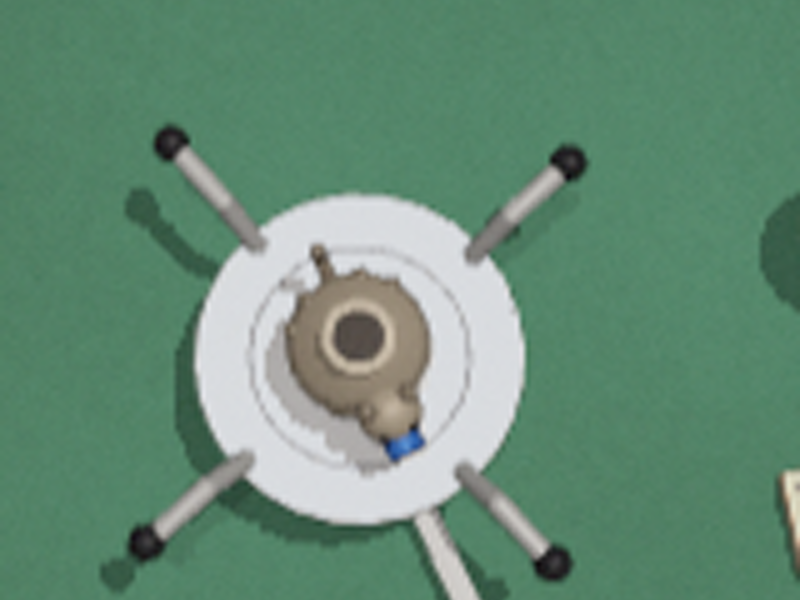

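```bash
python3 - <<'E'
from h import *
O=back((190+357/5,110+435/5),.146)[:2]; S=np.array([.5043,-.0134]); M=np.array([.3853,-.0642])
for n,o in (("mouth",O),("axis",C)):
    u=(S-o)/np.linalg.norm(S-o); d=M-o; print(n,o,"snout r",np.linalg.norm(S-o),"along",u@d,"off",u[0]*d[1]-u[1]*d[0])
E
```

```text
mouth [0.55712304 0.00997853] snout r 0.05776529452558976 along 0.18714351693532907 off -0.001707502883165693
axis [0.5545 0.0111] snout r 0.055859556031175206 along 0.18508364073337755 off -0.00654033125139955
```

The beast is within about 3 mm of the axis and the snout line misses the marker by about 2–7 mm (limit 18 mm). The wheel is at rest and the arm is clear.

```bash
python3 -c "
from plant import env
print(env.finish_job())"
```

```text
the job is handed in; nothing more can be done
None
```

I turned the wheel about 188° counterclockwise in one slow stroke with the closed fingertip on one arm, then backed off, lifted clear and handed the job in at about 14 s. `finish_job` reports no verdict.

**First pass missed:** The first pass went over the arm without moving the wheel. The cameras showed the real fingertip about 29 mm above the stated TCP, so I went back, lowered it and pushed again.

**Last checks, all from the top camera:**

| Check | Result |
|---|---|
| Snout line to marker centre (limit 18 mm) | 2 mm (through the jar mouth) to 7 mm (through the wheel's axis) |
| Beast from the wheel's axis (limit 15 mm) | about 3 mm |
| Marker | not moved |
| Wheel after release | no turning seen, arms within about 1° between pictures |
| Wrist force readings | about 2.2 N at most |

**Disagreement:** The snout's direction seen directly is about 2° past the marker. Adding the arms' turn to its starting direction puts it about 1–2° short. Both are well within the 5.5° limit.

**Not checked:** I did not measure the bystanders (pot, jar, mug, tile) again at the end. The planned path kept well clear of them.

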